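# Put the bench meter's battery pack on charge

### The job

Put the bench meter's battery pack on charge. Squeeze the two orange side tabs of the grey battery cover together to free its catches, draw the cover straight up and off, and stand it right way up on the desk; then lift the black battery pack out of the meter and press it down into the black charging cradle until both catches snap in and it sits fully home. Be gentle with the plastic, squeeze and press no harder than it takes and never pull while a catch still holds, and leave the other things on the desk where they are.

Things in the scene. Friction and masses are not known exactly. Their poses are not given: they have to be found in the camera images.
- meter: cordless bench meter, pale grey housing, 106 mm (x) by 116 mm (y), fixed to the desk. Origin: middle of its underside; z up, -x is the front with the sloping display and keys. Its rear deck is flat, 46 mm high, from x = -21 to 53 mm; in front of that the panel slopes down to 24 mm. The battery bay is in the deck.
- bay (a point): middle of the bay, level with the meter's deck, at 16, 0, 46 mm in the meter's frame, axes as the meter's. The bay is a well, 72 mm (y) by 37.6 mm (x), with a sprung plate as its floor: with the cover on it is held 16 mm below the deck and pushes pack and cover up with about 7 N; with the cover off it stands 3 mm higher.
- cover: dark grey battery cover, a hood 90 mm long (its own x), 54 mm wide (y), 25 mm high, 74 g with its tabs. Origin: middle of its lower rim, on the meter's deck at the start, with its x along the meter's y. An orange tab stands out from the middle of each long side, 62 mm over both outer faces.
- cover_foot (a point): point 10 mm below the cover's origin, level with the ends of the hooked leg on each tab and of the tongue at each end. They pass down through slots in the deck with 0.6 mm play, so the cover must be drawn straight up 12 mm before it is moved aside; on the desk it stands on them, right way up.
- tab_a: orange tab on the cover's +y side, 26 mm wide (x), 3 to 21 mm above the cover's rim. Origin: middle of its outer face, at 0, 31, 12 mm in the cover's frame; axes as the cover's. It slides in by up to 4 mm against a spring, 3 to 10.5 N; its hook is clear from 2.5 mm on; friction adds some newtons. 14 to 20 N on each tab brings both to their stops; over 25 N cracks it.
- tab_b: the same tab on the cover's -y side. Origin: middle of its outer face, at 0, -31, 12 mm in the cover's frame; it slides towards the cover's +y. Both tabs must be in at once and kept in until the hooks are out of the slots; a tab let go springs out again. A hook that still holds is felt as a pull of over 8 N; over 25 N on the meter breaks it.
- free_desk (a point): fixed point on the desk, z = 0, the middle of a patch that is always clear for the cover to stand on with its x along world y (anywhere else clear will do). A microscope, 0.41 m high, stands between it and the robot, x 0.22 to 0.38 m, y -0.11 to 0.13 m; a window sill 0.28 m high runs along the left from y = 0.34 m. Cross the desk high, the fingertips 0.25 m up, and come down straight.
- pack: black battery pack with a blue label band, 70 mm long (its own x), 36 mm wide (y), 38 mm high, 80 to 170 g, under the cover at the start, its x along the meter's y. Origin: middle of its underside, z up; the foot is rounded by 3 mm. Each long side has a notch in its middle, 8 to 15 mm above the foot. With the cover off it stands 25 mm out of the deck. It fits the cradle either way round.
- pack_grip (a point): point 30 mm above the pack's origin, the middle of its upper 16 mm. Take it across its 36 mm width with the fingertips 24 to 26 mm above its foot, since between 16 and 24 mm of it stay above the cradle's rim.
- charger: black charging cradle, 112 mm long (its own x), 80 mm wide (y), 34 mm high, with a small green lamp, fixed to the desk. Origin: middle of its underside. In its top sits a height-adjustable grey insert with a well, 72.4 mm (x) by 38.4 mm (y), gold contacts on a sprung floor plate and a steel roller catch in the middle of each long side. The insert may be set up to 4 mm higher or lower.
- home (a point): nominal place of the pack's origin when it is fully home: 16 mm above the cradle's origin, axes as the cradle's; the true one lies up to 4 mm higher or lower, with the insert, so press by feel. The pack's foot meets the rollers 12 mm above home and the floor plate 5 mm above. A hard stop is 1 mm below home; over 30 N on the cradle breaks it.
- catch_a (a joint): roller catch on the cradle's +y side, m it is pushed outwards: 0 with the well empty, 0.002 while the pack's side holds it back, below 0.001 again once it has snapped into the pack's notch. Pushing the pack past the rollers takes 5 to 12 N; then they snap in, felt as the force dropping away over 1 to 2 mm, and 1 mm further the hard stop is felt as a steep rise.
- catch_b (a joint): the same for the roller catch on the cradle's -y side. A pack that is not caught by both is pushed up again by the floor plate by some millimetres when it is let go.
- reagent_brown: brown reagent bottle with a black cap, 48 mm wide, 90 mm high, in the far left corner; leave alone. Origin: middle of its foot
- timer: white digital timer, 58 x 62 x 18 mm, right of the microscope; leave alone. Origin: middle of its underside
- vial_green: small glass vial with a green cap, 25 mm wide, 53 mm high, on the right; leave alone. Origin: middle of its foot
- vial_blue: small glass vial with a blue cap, 25 mm wide, 53 mm high, on the right; leave alone. Origin: middle of its foot
- carton: orange carton, 50 x 62 x 40 mm, on the right; leave alone. Origin: middle of its underside

How it is judged:
By the outcome, as a careful person would: the job done as asked, in the order asked, and still so for the second after the job is handed in, with the robot touching nothing.
It also fails if it takes over 58 s, if anything falls off the work surface, if the arm or the gripper's body presses on something with over 40 N, if the wrist force passes 120 N, or if a joint passes its speed limit or range.

### The arm

A 6-joint arm with a two-finger parallel gripper is mounted at the origin on the work surface; the furniture and walls round the work are solid. World frame = base frame: x ahead of the robot, y to its left, z up, the work surface at z = 0. Lengths are in m, angles in rad, forces in N, time in s.
With the tool pointing down it reaches from about 0.3 to 0.875 m from the base axis. Payload 6.4 kg.
Tool frame: the origin (TCP) lies at the very end of the fingers, on their centre line; the grasp point (between the pads) lies 19 mm behind it; z points along the fingers, y is the line along which they close (so a half turn about z gives the same grasp; the last joint's range is limited). The gripper opens to 85 mm and grips with 20 to 120 N. Pads are 22 mm wide; open, the fingers measure 114 mm over their backs; the gripper's body (76 mm by 85 mm) begins 54 mm behind the grasp point. The pads swing forward as they close: fully open they stand 13 mm farther back than shut.
Start: joints at [-0.923, 0.181, 1.607, -0, 1.354, -0.206], TCP at [0.433, -0.378, 0.207] pointing down, gripper open.
Joint ranges: [-2.99, 2.99], [-0.89, 2.07], [0.3, 2.58], [-1.14, 4.28], [0, 2.63], [-3.12, 3.12]. Speed limits (rad/s): [2.57, 2.57, 3.01, 3.14, 3.14, 3.14].

### API

Orientations are given as a unit quaternion [w, x, y, z].
In Python, from bench import ctrl gives the robot as it stands.
- The arm moves only by the tool jog_arm, never from a script. Its argument "series" is a list that holds one entry, the list of rows, each a list of 7 numbers: the shift along the tool's x, y, z in mm, then the turn, a rotation vector about the tool's x, y, z in rad, then the finger opening in mm, from 0 to 85.4. In form: [[[tx, ty, tz, rx, ry, rz, gripper], ...]]. A call has exactly 10 rows; each row shifts and turns the commanded pose from where the row before left it, along the tool's axes as they then stand; what a row does not reach is not made up. A row lasts 1/10 s, in which the tool goes at most 50 mm and 8.59 degrees, less where a joint would pass 70% of its speed; a pose out of reach is approached as far as the arm can. A call with a gripper value outside its range is refused whole. The fingers move at their own pace and stop on an object; the grip force is fixed at half the most. Time passes only in rows, so rows that do not move let the fingers close, or fill a call up. It gives the time, the measured TCP pose, the force, the opening and the grip force at its end, in the units of the state.
- ctrl.get_obs(): the state, without advancing time (a new reading comes with each control period).
- ctrl.camera(name): name is "scene" or "top" or "wrist"; returns a dict with "frame" (384x512x3 uint8, blue, green, red), "z_map" (384x512 float32, m along the optical axis (not along the pixel's ray), 0 where there is no reading), "fx", "fy", "cx", "cy" (pixels), "k1" (the pictures are not rectified: a ray, as slopes to the right and down, at radius r is drawn at 1 + k1 r^2 times it, then the intrinsics apply), "xyz" and "rotation" of the camera in the world. Camera axes: x right, y down, z forward; pixel columns grow to the right and rows downward; lengths in m; the calibration is good to about 2 mm. A picture is of the moment at which its call begins.
- ctrl.hand_in(): hands the job in; it is judged then, once.
The state is a dict: "time_s": time; "q": joint angles; "dq": joint speeds; "joint_efforts": joint torques, N m; "eef_pos": TCP position; "eef_rot": TCP orientation; "wrist_force": force on the tool from outside, world axes, zero at the start; "torque": the same for the moment, N m; "opening": opening from 0.0 (shut) to 1.0 (fully open); "grasp_force": force on a finger pad.
Only numpy, scipy, OpenCV 4.12 (cv2) and the standard library are available. Lean on these libraries where they do the work, as an engineer would, in place of code of your own. Each camera call takes 0.05 s, during which the arm holds its last target. There are 200 camera calls.

## Working session

There is one attempt and no reset: what is moved stays moved. The work goes in short steps, Python scripts to look and compute and a tool call to move; the robot and the scene stay as the last step left them, time stands still between calls to the robot, and variables do not carry over. Pictures are saved under pics/ and viewed, at most 10 in all, crops included, and the job is handed in when it is done.

Besides the shell and the picture viewer there is one more tool, called after "Emit:" by a JSON object that holds its "method" and its "body", one argument or row to a line. jog_arm: Moves the arm, as the interface text tells. Its arguments: {"type":"object","properties":{"series":{"type":"array"}},"required":["series"]}

```bash
mkdir -p pics; ls
python3 - <<'E'
from bench import ctrl
import cv2,numpy as np
o=ctrl.get_obs()
for k,v in o.items(): print(k,np.round(v,4))
for n in("scene","top"):
    c=ctrl.camera(n); np.savez(f"{n}0.npz",**c)
    cv2.imwrite(f"pics/{n}0.png",cv2.resize(c["frame"],(800,600),interpolation=cv2.INTER_CUBIC))
    print(n,c["fx"],c["fy"],c["cx"],c["cy"],c["k1"],np.round(c["xyz"],4),np.round(c["rotation"],4).tolist())
E
```

```text
pics
time_s 0.0
q [-0.9233  0.1815  1.608  -0.      1.3538 -0.2063]
dq [ 0.0012 -0.0002  0.0008  0.001  -0.0004 -0.0007]
joint_efforts [-1.00000e-04 -4.44862e+01 -3.51347e+01 -2.00000e-04  8.70000e-03
 -0.00000e+00]
eef_pos [ 0.4331 -0.3774  0.206 ]
eef_rot [-8.000e-04  9.103e-01  4.140e-01 -2.000e-04]
wrist_force [ 0.1901 -0.2071 -0.4499]
torque [-0.054   0.0123  0.0306]
grasp_force 0.0
opening 0.998
scene 454.3198512638258 454.3198512638258 251.76251742245145 194.61207238902145 0.020814842394487918 [ 0.63   -0.6129  0.9814] [-0.3131, 0.9431, 0.1065, -0.0336]
top 445.5323557056693 445.5323557056693 260.3013379060615 204.1692300949579 -0.10702319840075933 [0.3595 0.0377 1.2109] [-0.0294, 0.713, -0.6988, 0.0501]
```

View pics/top0.png

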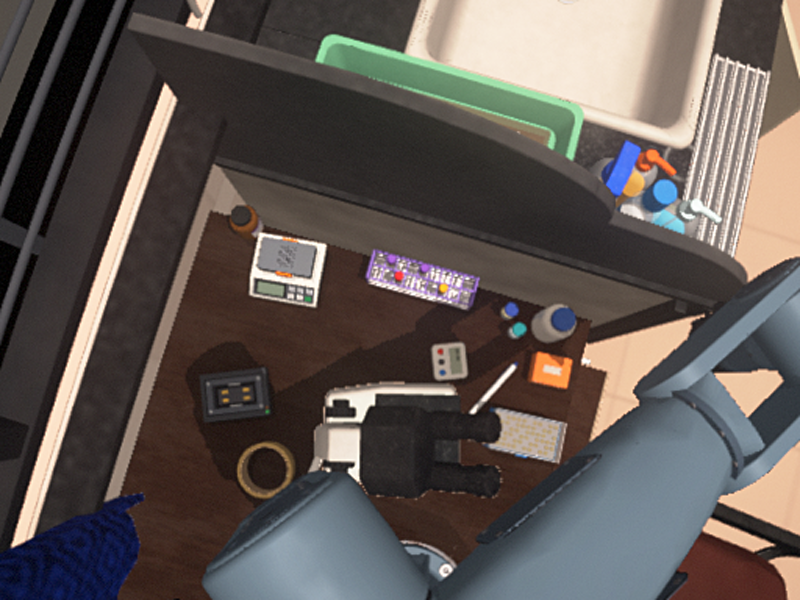

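View pics/scene0.png

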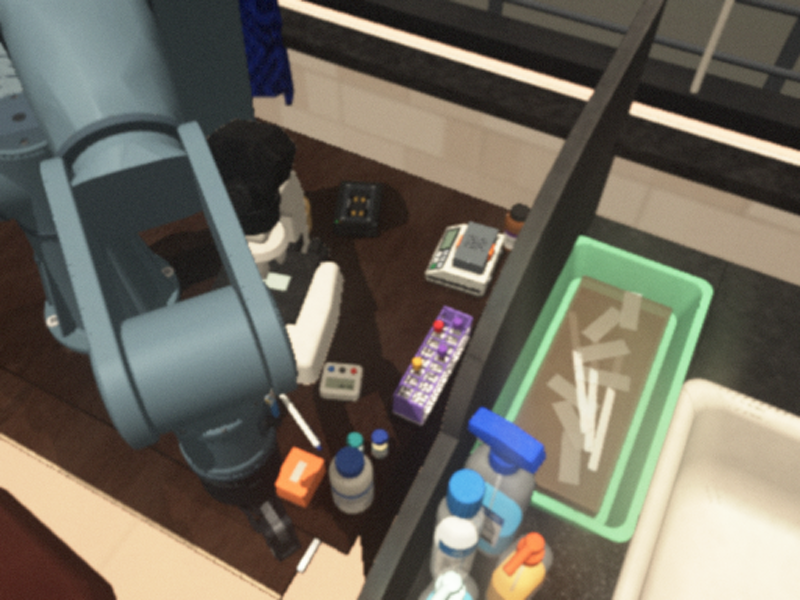

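Top view (800x600): meter at (288,268) with cover at (287,257), orange tabs at (290,239) and (284,274). The cradle is at (236,395), the microscope in the middle, a purple rack at (423,278), and a partition behind the meter. Now the metric cloud.

```bash
cat > h.py <<'E'
import numpy as np,cv2
from scipy.spatial.transform import Rotation as R
def rot(q): return R.from_quat([q[1],q[2],q[3],q[0]]).as_matrix()
def cloud(c):
    h,w=c["z_map"].shape
    u,v=np.meshgrid(np.arange(w),np.arange(h))
    K=np.array([[c["fx"],0,c["cx"]],[0,c["fy"],c["cy"]],[0,0,1]],float)
    s=cv2.undistortPoints(np.stack([u,v],-1).reshape(-1,1,2).astype(float),K,np.array([float(c["k1"]),0,0,0])).reshape(h,w,2)
    z=c["z_map"][...,None]
    p=np.concatenate([s*z,z],-1)@rot(c["rotation"]).T+c["xyz"]
    p[c["z_map"]==0]=np.nan
    return p
def rect(P):
    (c,s,a)=cv2.minAreaRect((P[:,:2]*1000).astype(np.float32))
    return np.round(c,1),np.round(s,1),round(a,2),len(P)
E
python3 - <<'E'
from h import *
for n in("top","scene"):
    c=dict(np.load(n+"0.npz")); P=cloud(c)
    f=lambda x,y:np.round(P[int(y*384/600),int(x*512/800)]*1000)
    pts={"top":dict(cover=(287,257),meterfront=(290,290),charger=(236,372),chwell=(236,395),brown=(243,215),rack=(423,278),timer=(449,361),desk=(370,335),desk2=(330,360),desk3=(200,330),wall=(300,225),walltop=(300,140),sill=(170,170),ring=(266,470)),
     "scene":dict(cover=(478,245),charger=(358,190),desk=(400,310),desk2=(370,270))}[n]
    for k,v in pts.items(): print(n,k,f(*v))
    # clusters
    X=P.reshape(-1,3); B=c["frame"].reshape(-1,3).astype(int)
    ok=np.isfinite(X[:,2])
    cov=f(*pts["cover"])/1000; chg=f(*pts["charger"])/1000
    def sel(ctr,r,z0,z1): return X[ok&(np.hypot(X[:,0]-ctr[0],X[:,1]-ctr[1])<r)&(X[:,2]>z0)&(X[:,2]<z1)]
    S=sel(cov,.08,.063,.08); print("covertop",rect(S),np.median(S[:,2]))
    S=sel(cov,.11,.035,.09); print("deck+",rect(S))
    S=sel(cov,.11,.02,.09); print("meter",rect(S))
    S=sel(chg,.10,.026,.05); print("charger",rect(S),np.median(S[:,2]))
    o=ok&(B[:,2]>180)&(B[:,0]<90)&(B[:,1]<150)&(np.hypot(X[:,0]-cov[0],X[:,1]-cov[1])<.08)
    print("orange",np.round(X[o]*1000).tolist()[:30])
E
```

```text
top cover [589. 208.  72.]
top meterfront [539. 205.  41.]
top charger [397. 291.  35.]
top chwell [360. 292.  23.]
top brown [655. 281.  90.]
top rack [563. -19.  56.]
top timer [424. -69.  16.]
top desk [468.  69.   3.]
top desk2 [423. 136.   0.]
top desk3 [470. 365.   0.]
top wall [ 728.  232. -268.]
top walltop [720. 167. 265.]
top sill [670. 348. 274.]
top ring [233. 241.   0.]
covertop (array([593.3, 221.3]), array([123. ,  66.6]), 71.5, 766) 0.07110204800046305
deck+ (array([590. , 230.5]), array([178. , 120.6]), 64.72, 1763)
meter (array([595.8, 228.7]), array([164.1, 144.6]), 80.65, 2093)
charger (array([359.8, 293.6]), array([ 80.6, 112.9]), 8.51, 968) 0.03366464490613763
orange [[619.0, 215.0, 68.0], [620.0, 213.0, 65.0], [617.0, 202.0, 68.0], [617.0, 200.0, 66.0], [617.0, 197.0, 67.0], [563.0, 226.0, 69.0], [564.0, 224.0, 65.0], [564.0, 222.0, 63.0], [564.0, 219.0, 65.0], [570.0, 221.0, 32.0], [563.0, 213.0, 70.0], [563.0, 210.0, 69.0], [562.0, 225.0, 61.0], [561.0, 221.0, 68.0], [561.0, 219.0, 65.0], [561.0, 216.0, 65.0], [561.0, 213.0, 67.0], [561.0, 211.0, 66.0], [561.0, 205.0, 66.0], [561.0, 202.0, 69.0], [560.0, 214.0, 59.0], [558.0, 208.0, 67.0], [558.0, 205.0, 68.0], [559.0, 200.0, 66.0]]
scene cover [592. 207.  71.]
scene charger [350. 328.  32.]
scene desk [484.  93.  -0.]
scene desk2 [411. 165.   4.]
covertop (array([594.3, 220.7]), array([129.3,  70.9]), 67.97, 598) 0.07085605365211622
deck+ (array([594.5, 227.7]), array([166.7, 117.1]), 76.8, 1420)
meter (array([589.8, 228.4]), array([162.4, 134.1]), 80.45, 1757)
charger (array([357.6, 293.4]), array([ 80.4, 119.9]), 8.28, 629) 0.033304519854364445
orange [[619.0, 211.0, 69.0], [617.0, 211.0, 65.0], [617.0, 206.0, 66.0], [618.0, 200.0, 68.0], [620.0, 206.0, 62.0], [618.0, 201.0, 64.0], [621.0, 209.0, 56.0], [616.0, 195.0, 66.0], [619.0, 196.0, 66.0], [619.0, 197.0, 60.0]]
```

Run:
```python
from h import *
c=dict(np.load("top0.npz")); P=cloud(c)
# height map in world coords, rendered 1mm/2px: x 0.1..0.9 , y -0.45..0.45
im=cv2.resize(c["frame"][125:345,100:300],None,fx=4,fy=4,interpolation=cv2.INTER_CUBIC)[:600,:800]
cv2.imwrite("pics/crop1.png",im)
# coarse max-height grid
X=P.reshape(-1,3);X=X[np.isfinite(X[:,2])]
print("cols y from 0.38 to -0.30 step -.04")
for x in np.arange(.86,.2,-.04):
    print("%.2f"%x,*["%4d"%(1000*S.max()) if len(S:=X[(abs(X[:,0]-x)<.02)&(abs(X[:,1]-y)<.02)][:,2]) else "   ." for y in np.arange(.38,-.3,-.04)])
```

```text
cols y from 0.38 to -0.30 step -.04
0.86  322  323  409  280    .    .    .    .    .   92   97  113  135  135  136  137  136
0.82  323    .    .    .    .    .    .    .    .    .    .    .   97  100  100  128  135
0.78  324  489  486  485  481    .    .    .    .    .    .    .    .    .    .   97  137
0.74  324  457  486  487  485  484  483  481    .    .    .    .    .    .    .    .  134
0.70  323  281  281    .   61  482  482  482  481  478  473  464    .    .    .    .  337
0.66  323  281  280   93    4    3    .    .   66  473  471  465  453  439  423  397  339
0.62  282  281  280   87   77   75   49    5   59   53    .    .   62  433  419  396  361
0.58  283  281  277   75   77   75   50    6   61   84   84   58   58    .    .   60  109
0.54  281  282    5   47   68   76   50    6   60   83   57   85   59    5   55    4    .
0.50  280  280    5    6   26   32   21    5    6    5    5    5   57    7   57  124  123
0.46  281  280    6    6    7    7    6    5    5    4    6   21   19    5   56  122  123
0.42  282  273   36   36    5    4    6    6    5    5    4   22   21    6   12  622  621
0.38  281   38   41   39   38    6   43   49  157  157  158  161   17   11  610  633  626
0.34  281   38   38   42   38    6  196  244  402  414  405  418  413  666  666  657  643
0.30  279   39   37   40   43    6  254  802  798  757  406  694  702  698  687  671  645
0.26    5    6   46   53   52  599  801  805  805  792  735  737  728  714  695  672  640
0.22  352    5   43   50  406  599  794   47    0  787  747  744  734  719  699  667    4
```

View pics/crop1.png

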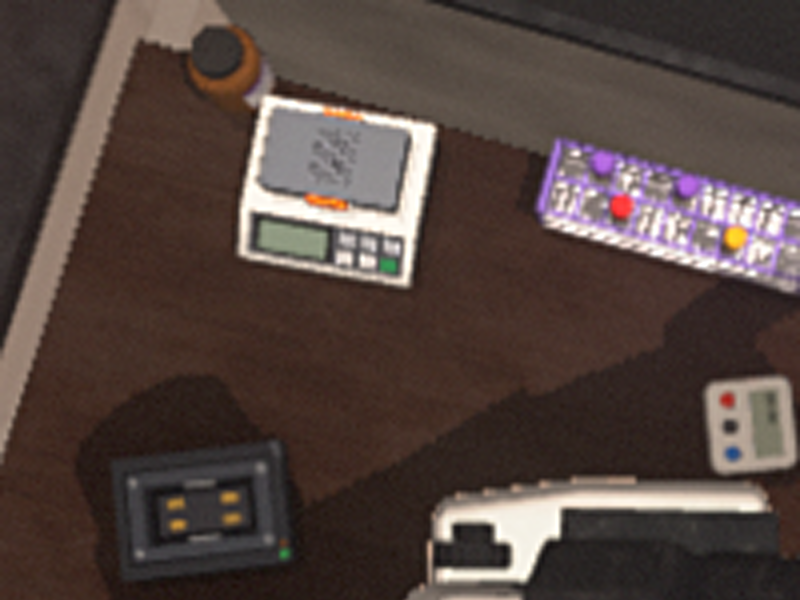

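The crop (4x) shows the meter deck corners at about (268,97), (437,125), (410,287) and (239,257). Cover corners are at (267,108), (411,133), (397,212) and (258,186). The cradle corners are at (112,460), (283,441), (297,562) and (126,580).

```bash
cat >> h.py <<'E'
def onplane(c,uv,z):
    K=np.array([[c["fx"],0,c["cx"]],[0,c["fy"],c["cy"]],[0,0,1]],float)
    s=cv2.undistortPoints(np.array(uv,float).reshape(-1,1,2),K,np.array([float(c["k1"]),0,0,0])).reshape(-1,2)
    d=np.c_[s,np.ones(len(s))]@rot(c["rotation"]).T
    return c["xyz"]+d*((z-c["xyz"][2])/d[:,2])[:,None]
E
python3 - <<'E'
from h import *
c=dict(np.load("top0.npz"))
o=lambda L,z:onplane(c,[(100+(x+.5)/4-.5,125+(y+.5)/4-.5) for x,y in L],z)*1000
a=lambda v:round(np.degrees(np.arctan2(v[1],v[0])),2)
C=o([(267,108),(411,133),(397,212),(258,186)],.071)
print("cover",C[:,:2].round(),C.mean(0).round(1),[a(C[0]-C[3]),a(C[1]-C[2]),a(C[0]-C[1])-90,a(C[3]-C[2])-90])
M=o([(268,97),(437,125)],.046); F=o([(410,287),(239,257)],.024)
print("meter",M.round(),F.round(),a(M[0]-M[1])-90,a(F[1]-F[0])-90)
Q=o([(112,460),(283,441),(297,562),(126,580)],.034)
print("chg",Q.round(),Q.mean(0).round(1),[a(Q[0]-Q[3]),a(Q[1]-Q[2]),a(Q[0]-Q[1])-90,a(Q[3]-Q[2])-90])
W=o([(155,482),(256,472),(256,536),(155,540)],.034)
for n in("top","scene"):
    c=dict(np.load(n+"0.npz"));P=cloud(c);X=P.reshape(-1,3);X=X[np.isfinite(X[:,2])]
    d=X[:,:2]-[.589,.208]
    S=X[(abs(X[:,2]-.071)<.003)&(abs(d[:,0])<.05)&(abs(d[:,1])<.056)]
    print(n,"cov",rect(S),S.mean(0))
    S=X[(abs(X[:,2]-.046)<.004)&(abs(d[:,0])<.08)&(abs(d[:,1])<.08)]
    print(n,"deck",rect(S))
    S=X[(abs(X[:,2]-.034)<.006)&(np.hypot(X[:,0]-.359,X[:,1]-.293)<.08)]
    print(n,"chg",rect(S),S.mean(0))
    S=X[(abs(X[:,2]-.02)<.005)&(np.hypot(X[:,0]-.359,X[:,1]-.293)<.03)]; print("floor",rect(S) if len(S)else 0, S.mean(0))
E
```

```text
cover [[621. 253.]
 [607. 159.]
 [554. 166.]
 [570. 257.]] [588.  208.7  71. ] [np.float64(-3.82), np.float64(-7.86), np.float64(-8.799999999999997), np.float64(-9.469999999999999)]
meter [[635. 258.  46.]
 [618. 144.  46.]] [[512. 161.  24.]
 [529. 277.  24.]] -8.36 -8.760000000000005
chg [[391. 353.  34.]
 [406. 240.  34.]
 [327. 228.  34.]
 [313. 340.  34.]] [359.3 290.4  34. ] [np.float64(9.25), np.float64(8.69), np.float64(7.659999999999997), np.float64(7.390000000000001)]
top cov (array([588.6, 209.4]), array([90.9, 57.7]), 80.86, 598) [0.58957436 0.2091275  0.07099894]
top deck (array([594.4, 220.2]), array([145.4, 107.6]), 78.22, 517)
top chg (array([359.8, 293.6]), array([ 80.6, 112.9]), 8.51, 910) [0.359365   0.2935366  0.03387366]
floor (array([359.8, 293.4]), array([26.1, 58.1]), 8.86, 152) [0.36010852 0.29246466 0.0228468 ]
scene cov (array([589.6, 209.4]), array([92.1, 59.3]), 84.45, 458) [0.58882196 0.20740592 0.07106637]
scene deck (array([588.5, 217.6]), array([145.8,  99. ]), 71.15, 386)
scene chg (array([357.6, 293.4]), array([ 80.4, 119.9]), 8.28, 586) [0.35806253 0.29032868 0.03343042]
floor (array([353.9, 293.4]), array([32.6, 53.1]), 14.06, 80) [0.35568699 0.29470268 0.02249425]
```

Emit:
{"method": "jog_arm", "body": {
  "series": [
    [[0,0,-15,0,0,0,85],[0,0,-15,0,0,0,85],[0,0,-14,0,0,0,85],[30,0,0,0,0,0,85],[40,-20,0,0,0,0,85],[40,-20,0,0,0,0,85],[40,-20,0,0,0,0,85],[40,-20,0,0,0,0,85],[40,-20,0,0,0,0,85],[40,-20,0,0,0,0,85]]
  ]
}}

```text
time_s: 1.1
eef_pos: [0.5212, -0.0939, 0.2528]
eef_rot: [0.001, 0.91, 0.414, 0.001]
wrist_force: [0.5, -0.3, 0.3]
opening: 0.996
grasp_force: 0.0
```

Emit:
{"method": "jog_arm", "body": {
  "series": [
    [[39,-21,0,0,0,0,85],[39,-21,0,0,0,0,85],[39,-21,0,0,0,0,85],[39,-21,0,0,0,0,85],[39,-21,0,0,0,0,85],[39,-21,0,0,0,0,85],[38,-21,0,0,0,0,85],[0,0,0,0,0,-0.145,85],[0,0,0,0,0,-0.145,85],[0,0,0,0,0,-0.145,85]]
  ]
}}

```text
time_s: 2.1
eef_pos: [0.5887, 0.207, 0.2525]
eef_rot: [0.0, 0.797, 0.604, 0.001]
wrist_force: [0.3, 0.3, 0.6]
opening: 0.996
grasp_force: 0.0
```

Emit:
{"method": "jog_arm", "body": {
  "series": [
    [[0,0,15,0,0,-0.132,85],[0,0,15,0,0,0,85],[0,0,15,0,0,0,85],[0,0,15,0,0,0,85],[0,0,0,0,0,0,80],[0,0,0,0,0,0,80],[0,0,0,0,0,0,80],[0,0,0,0,0,0,80],[0,0,0,0,0,0,80],[0,0,0,0,0,0,80]]
  ]
}}

```text
time_s: 3.1
eef_pos: [0.5886, 0.2062, 0.1914]
eef_rot: [0.0, 0.758, 0.652, 0.0]
wrist_force: [0.4, -0.3, -0.2]
opening: 0.936
grasp_force: 0.0
```

Run:
```python
from bench import ctrl
from h import *
o=ctrl.get_obs()
for k in("time_s","eef_pos","eef_rot","opening","wrist_force","q"): print(k,np.round(o[k],4))
Rm=rot(o["eef_rot"]);print("yaw y",np.degrees(np.arctan2(Rm[1,1],Rm[0,1])),Rm[:,2].round(4))
c=ctrl.camera("wrist"); np.savez("w1.npz",**c)
print(c["xyz"],c["rotation"],c["fx"])
cv2.imwrite("pics/w1.png",cv2.resize(c["frame"],(800,600),interpolation=cv2.INTER_CUBIC))
```

```text
time_s 3.1
eef_pos [0.5886 0.2062 0.1914]
eef_rot [2.000e-04 7.581e-01 6.521e-01 3.000e-04]
opening 0.9363
wrist_force [ 0.4085 -0.3361 -0.173 ]
q [1.4690e-01 2.9970e-01 1.4945e+00 1.0000e-04 1.3466e+00 2.9700e-01]
yaw y -8.60187839818742 [ 7.e-04  2.e-04 -1.e+00]
[0.59916857 0.28255332 0.35815738] [ 0.15195145  0.98552017 -0.07435321 -0.01150415] 305.48170575458437
```

View pics/w1.png

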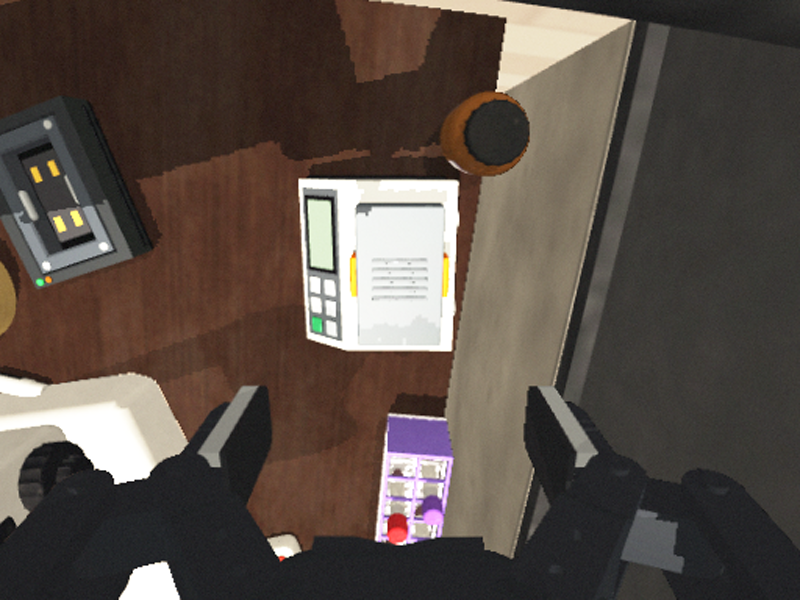

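The wrist view shows the cover at (400,275) with tabs at (353,275) and (446,275), aligned with the fingers. The wall is close behind the meter, at about x=475 px. I'll measure the wall clearance and refine the cover centre.

Run:
```python
from h import *
c=dict(np.load("w1.npz"));P=cloud(c);X=P.reshape(-1,3);X=X[np.isfinite(X[:,2])]
d=X[:,:2]-[.589,.208]
S=X[(abs(X[:,2]-.071)<.003)&(abs(d[:,0])<.05)&(abs(d[:,1])<.056)]
print("cov",rect(S),np.median(S[:,2]))
a=np.radians(-8.6); ux=np.array([np.cos(a),np.sin(a)]);uy=np.array([-ux[1],ux[0]])
l=np.c_[d@ux,d@uy]*1000
L=l[abs(X[:,2]-.071)<.003]; L=L[(abs(L)<60).all(1)]
print("cover local pct",np.percentile(L,[1,3,97,99],axis=0).round(1))
m=(abs(l[:,1])<40)
for z in (.03,.06,.09,.12,.16,.2,.25,.3,.4):
    q=l[m&(abs(X[:,2]-z)<.012)&(l[:,0]>40)][:,0]; print(z,len(q),np.percentile(q,[0,5,50]).round() if len(q) else "")
# edge in z~.06 tabs by colour
B=c["frame"].astype(int); o=(B[...,2]>200)&(B[...,0]<110)&(B[...,1]>100)
v,u=np.nonzero(o); k=(abs(v-176)<25)&(abs(u-255)<45); print(np.c_[u,v][k].min(0),np.c_[u,v][k].max(0))
for s in(0,1):
    kk=k&((u>255)==s); q=P[v[kk],u[kk]]; dl=(q[:,:2]-[.589,.208])@np.c_[ux,uy]*1000
    print(len(q),dl.min(0).round(1),dl.max(0).round(1),np.median(q[:,2]))
```

```text
cov (array([589.1, 208.6]), array([88.5, 61.1]), 81.45, 4943) 0.07125273426024681
cover local pct [[-26.5 -42.7]
 [-25.3 -40.7]
 [ 25.5  43. ]
 [ 26.6  44.6]]
0.03 406 [ 40. 124. 129.]
0.06 1691 [120. 122. 132.]
0.09 1173 [131. 132. 137.]
0.12 1565 [131. 133. 137.]
0.16 2553 [131. 133. 137.]
0.2 3844 [131. 133. 137.]
0.25 690 [40. 41. 44.]
0.3 2489 [40. 57. 60.]
0.4 0 
[224 162] [286 189]
95 [-31.5 -10.8] [-27.6  13.8] 0.06714966790815663
84 [ 26.8 -11.7] [30.3 13.7] 0.06730565621192719
```

Emit:
{"method": "jog_arm", "body": {
  "series": [
    [[3,0,0,0,0,0,70],[0,0,16,0,0,0,70],[0,0,16,0,0,0,70],[0,0,16,0,0,0,70],[0,0,16,0,0,0,70],[0,0,16,0,0,0,70],[0,0,12,0,0,0,70],[0,0,4,0,0,0,70],[0,0,0,0,0,0,70],[0,0,0,0,0,0,70]]
  ]
}}

```text
time_s: 4.15
eef_pos: [0.5894, 0.2092, 0.0955]
eef_rot: [0.0, 0.758, 0.652, 0.0]
wrist_force: [0.5, 0.2, 0.0]
opening: 0.816
grasp_force: 0.0
```

Run:
```python
from bench import ctrl
from h import *
o=ctrl.get_obs()
for k in("time_s","eef_pos","opening","wrist_force"): print(k,np.round(o[k],4))
c=ctrl.camera("wrist"); np.savez("w2.npz",**c)
P=cloud(c);T=(P-o["eef_pos"])@rot(o["eef_rot"])*1000
# finger points in tool frame
for s in(-1,1):
    m=np.isfinite(T[...,2])&(abs(T[...,0])<14)&(T[...,1]*s>28)&(T[...,1]*s<60)&(T[...,2]<0)&(T[...,2]>-45)
    q=T[m]; print(s,len(q)); 
    for z0 in range(-40,0,4):
        b=q[(q[:,2]>=z0)&(q[:,2]<z0+4)]
        if len(b): print(z0,len(b),(s*b[:,1]).min().round(1),b[:,0].min().round(1),b[:,0].max().round(1))
# cover in tool frame
m=np.isfinite(T[...,2])&(abs(P[...,2]-.071)<.003)&(abs(T[...,0])<60)&(abs(T[...,1])<50)
q=T[m];print(len(q),np.percentile(q,[1,99],axis=0).round(1))
cv2.imwrite("pics/w2.png",cv2.resize(c["frame"],(800,600),interpolation=cv2.INTER_CUBIC))
```

```text
time_s 4.15
eef_pos [0.5894 0.2092 0.0955]
opening 0.8159
wrist_force [0.463  0.2265 0.0447]
-1 478
-40 154 35.6 -10.8 11.7
-36 67 35.6 -9.8 10.6
-32 7 36.1 -7.6 6.9
1 483
-40 165 33.5 -11.3 11.6
-36 69 33.5 -11.4 10.5
-32 2 33.9 -7.2 6.3
9978 [[-44.4 -26.6  22.6]
 [ 43.8  26.3  25.9]]
```

View pics/w2.png

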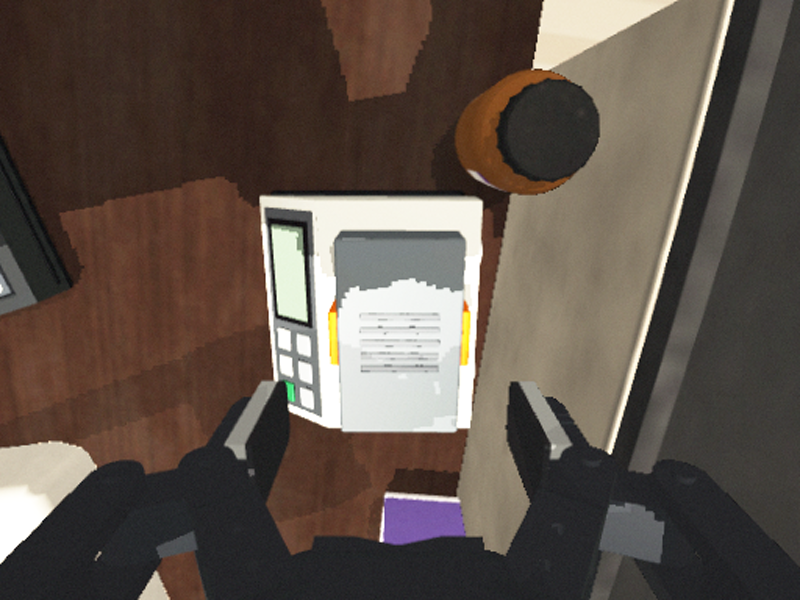

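The view shows the cover between the fingers, tabs at (333,335) and (465,335), bottle clear. I'll check where the fingertips really are in the tool frame.

Run:
```python
from h import *
c=dict(np.load("w2.npz"));P=cloud(c)
q=[.7581,.6521]; T=(P-[.5894,.2092,.0955])@rot([2e-4,.7581,.6521,3e-4])*1000
for (x0,y0,x1,y1) in ((262,378,245,450),(285,380,285,480),(515,378,530,450)):
    for t in np.linspace(0,1,9):
        x=x0+t*(x1-x0);y=y0+t*(y1-y0); print((int(x),int(y)),T[int(y*.64),int(x*.64)].round(1))
Rc=rot(c["rotation"]);print(((c["xyz"]-[.5894,.2092,.0955])@rot([2e-4,.7581,.6521,3e-4])*1000).round(1), (Rc[:,2]@rot([2e-4,.7581,.6521,3e-4])).round(3))
```

```text
(262, 378) [-52.6 -84.   95.1]
(259, 387) [ 11.2 -41.9 -40. ]
(257, 396) [ 11.1 -41.3 -45.5]
(255, 405) [ 10.8 -40.4 -50.3]
(253, 414) [ 11.7 -39.1 -56. ]
(251, 423) [ 11.  -39.  -59.6]
(249, 432) [ 11.1 -38.1 -64. ]
(247, 441) [ 10.4 -37.7 -67. ]
(245, 450) [  9.6 -37.6 -69.8]
(285, 380) [-39.6 -62.   65.3]
(285, 392) [  6.6 -35.9 -35.2]
(285, 405) [  2.5 -36.1 -35.6]
(285, 417) [ -0.8 -35.9 -37.5]
(285, 430) [ -5.2 -36.3 -37.5]
(285, 442) [ -8.3 -36.  -39.7]
(285, 455) [-108.9  -74.2   96. ]
(285, 467) [-118.3  -74.9   95.6]
(285, 480) [-128.8  -75.9   96.5]
(515, 378) [-131.3  112.9  254.2]
(516, 387) [ 11.3  34.  -40.1]
(518, 396) [ 10.8  33.8 -44.9]
(520, 405) [  9.   33.9 -47.1]
(522, 414) [  7.8  33.9 -49.4]
(524, 423) [  6.1  34.  -51.5]
(526, 432) [  4.7  33.9 -54. ]
(528, 441) [  4.6  33.6 -58.3]
(530, 450) [  2.7  33.8 -59.8]
[  77.1   -0.9 -166.8] [-0.301 -0.     0.954]
```

Emit:
{"method": "jog_arm", "body": {
  "series": [
    [[0,0,10,0,0,0,70],[0,0,10,0,0,0,70],[0,0,10,0,0,0,70],[0,0,8,0,0,0,70],[0,0,4,0,0,0,70],[0,0,2,0,0,0,70],[0,0,0,0,0,0,70],[0,0,0,0,0,0,70],[0,0,0,0,0,0,70],[0,0,0,0,0,0,70]]
  ]
}}

```text
time_s: 5.2
eef_pos: [0.5891, 0.2092, 0.0513]
eef_rot: [0.0, 0.758, 0.652, 0.0]
wrist_force: [0.1, -0.2, -0.2]
opening: 0.821
grasp_force: 0.0
```

Run:
```python
from bench import ctrl
from h import *
o=ctrl.get_obs()
for k in("time_s","eef_pos","opening","wrist_force"): print(k,np.round(o[k],4))
for n in("wrist","scene"):
    c=ctrl.camera(n); np.savez(n+"3.npz",**c)
    P=cloud(c);T=(P-o["eef_pos"])@rot(o["eef_rot"])*1000
    for s in(-1,1):
        m=np.isfinite(T[...,2])&(abs(T[...,0])<13)&(T[...,1]*s>32)&(T[...,1]*s<50)&(T[...,2]<1)&(T[...,2]>-75)
        q=T[m];print(n,s,len(q),np.histogram(q[:,2],np.arange(-75,3,5))[0], q[:,2].max() if len(q) else 0)
    if n=="wrist": a=c["frame"][170:330,120:390]; a=cv2.resize(a,None,fx=2.9,fy=2.9,interpolation=cv2.INTER_CUBIC); cv2.imwrite("pics/w3.png",a)
    else:
        uv=[300,150]; a=c["frame"][100:220,230:390]; cv2.imwrite("pics/s3.png",cv2.resize(a,None,fx=5,fy=5,interpolation=cv2.INTER_CUBIC))
```

```text
time_s 5.2
eef_pos [0.5891 0.2092 0.0513]
opening 0.8206
wrist_force [ 0.0587 -0.1844 -0.1913]
wrist -1 2312 [172 406 347 326 307 287 233 182  52   0   0   0   0   0   0] -31.14172621913501
wrist 1 2356 [153 424 360 341 315 282 254 170  57   0   0   0   0   0   0] -31.214124740081495
scene -1 62 [ 2  8 11  8  7  8 10  6  2  0  0  0  0  0  0] -34.42602965956426
scene 1 58 [ 8  4  6 11  7  9  4  9  0  0  0  0  0  0  0] -35.37546518202145
```

View pics/s3.png

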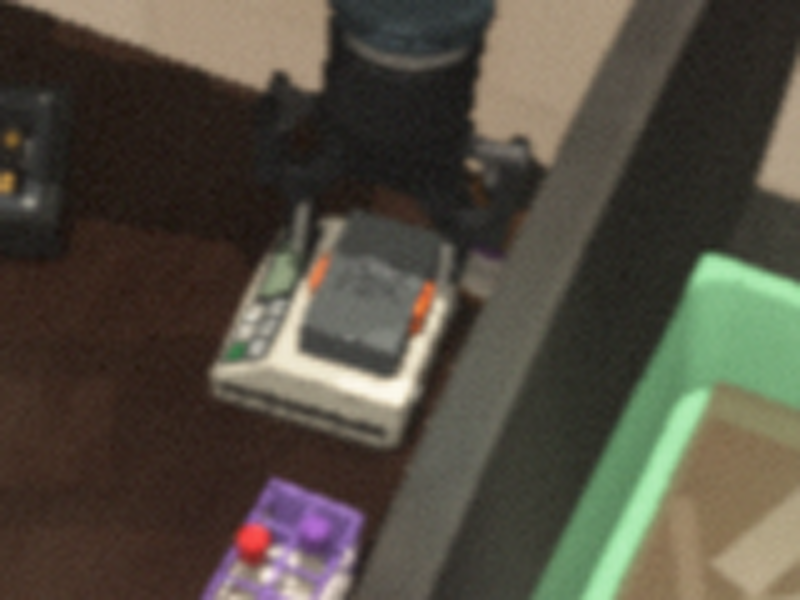

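Both cameras put the tips about 34 mm behind the TCP at this opening, so I'll trust what is seen. Next I compare the finger mid-line with the tab mid-line in the same image.

Run:
```python
from h import *
q=[2e-4,.7581,.6521,3e-4];t=[.5891,.2092,.0513]
for n in("wrist","scene"):
    c=dict(np.load(n+"3.npz"));P=cloud(c);T=(P-t)@rot(q)*1000;ok=np.isfinite(T[...,2])
    f=ok&(abs(T[...,0])<9)&(abs(T[...,1])<45)&(abs(T[...,1])>30)&(T[...,2]<-36)&(T[...,2]>-55)
    a=T[f];print(n,"fing",[np.percentile(abs(a[a[:,1]*s>0][:,1]),[2,10,50]).round(1) for s in(-1,1)])
    B=c["frame"].astype(int);o=ok&(B[...,2]>150)&(B[...,2]-B[...,0]>110)&(abs(T[...,0])<25)&(abs(T[...,1])<38)&(P[...,2]>.045)
    a=T[o];
    for s in(-1,1):
        b=a[a[:,1]*s>0]
        if len(b):print("tab",s,len(b),np.percentile(b,[3,50,97],axis=0).round(1).tolist())
    m=ok&(abs(P[...,2]-.0715)<.0025)&(abs(T[...,0])<60)&(abs(T[...,1])<30)
    print("cov",np.percentile(T[m],[1,99],axis=0).round(1).tolist())
```

```text
wrist fing [array([35.8, 35.9, 36.1]), array([33.6, 33.7, 33.9])]
tab -1 294 [[-12.4, -30.7, -17.2], [1.3, -29.1, -15.8], [12.5, -27.4, -9.1]]
tab 1 264 [[-12.1, 26.7, -19.9], [0.7, 29.0, -16.0], [12.3, 30.4, -12.7]]
cov [[-43.7, -26.1, -21.6], [43.9, 26.4, -18.5]]
scene fing [array([35.5, 36. , 37.2]), array([34.3, 36. , 41. ])]
tab -1 9 [[-12.5, -30.3, -20.3], [-6.6, -28.6, -17.5], [1.5, -26.0, -15.1]]
tab 1 11 [[-10.7, 27.8, -17.6], [0.3, 29.6, -14.5], [8.1, 31.0, -2.8]]
cov [[-46.3, -26.9, -22.5], [43.1, 26.5, -17.8]]
```

Emit:
{"method": "jog_arm", "body": {
  "series": [
    [[0,0,5,0,0,0,70],[0,0,5,0,0,0,70],[0,0,5,0,0,0,70],[0,0,5,0,0,0,70],[0,0,4,0,0,0,70],[0,0,2,0,0,0,70],[0,0,2,0,0,0,70],[0,0,2,0,0,0,70],[0,0,1,0,0,0,70],[0,0,0,0,0,0,70]]
  ]
}}

```text
time_s: 6.3
eef_pos: [0.5888, 0.2091, 0.0198]
eef_rot: [-0.0, 0.758, 0.652, -0.0]
wrist_force: [-0.4, -0.3, -0.2]
opening: 0.822
grasp_force: 0.0
```

Emit:
{"method": "jog_arm", "body": {
  "series": [
    [[0,0.8,0,0,0,0,65],[0,0,0,0,0,0,65],[0,0,0,0,0,0,65],[0,0,0,0,0,0,65],[0,0,0,0,0,0,65],[0,0,0,0,0,0,65],[0,0,0,0,0,0,65],[0,0,0,0,0,0,65],[0,0,0,0,0,0,65],[0,0,0,0,0,0,65]]
  ]
}}

```text
time_s: 7.3
eef_pos: [0.5896, 0.209, 0.0199]
eef_rot: [0.0, 0.758, 0.652, -0.0]
wrist_force: [0.6, -0.6, -0.6]
opening: 0.763
grasp_force: 0.0
```

Run:
```python
from bench import ctrl
from h import *
o=ctrl.get_obs()
for k in("time_s","eef_pos","opening","wrist_force","grasp_force"): print(k,np.round(o[k],4))
c=ctrl.camera("wrist"); np.savez("wrist4.npz",**c)
P=cloud(c);T=(P-o["eef_pos"])@rot(o["eef_rot"])*1000;ok=np.isfinite(T[...,2])
f=ok&(abs(T[...,0])<12)&(abs(T[...,1])<45)&(abs(T[...,1])>28)&(T[...,2]<-25)&(T[...,2]>-60)
a=T[f];print("fing",[np.percentile(abs(a[a[:,1]*s>0][:,1]),[2,10,50]).round(1) for s in(-1,1)],[a[a[:,1]*s>0][:,2].max() for s in(-1,1)])
m=ok&(abs(P[...,2]-.0715)<.0025)&(abs(T[...,0])<60)&(abs(T[...,1])<30)
print("cov",np.percentile(T[m],[1,99],axis=0).round(1).tolist())
a=c["frame"][150:370,120:400]; cv2.imwrite("pics/w4.png",cv2.resize(a,None,fx=2.7,fy=2.7,interpolation=cv2.INTER_CUBIC))
```

```text
time_s 7.3
eef_pos [0.5896 0.209  0.0199]
opening 0.763
wrist_force [ 0.5594 -0.6343 -0.5989]
grasp_force 0.0
fing [array([28.4, 29.7, 33.7]), array([28.3, 29.4, 31.8])] [np.float64(-25.02371791318214), np.float64(-25.028924189856603)]
cov [[-33.5, -26.7, -53.0], [44.1, 25.8, -49.9]]
```

View pics/w4.png

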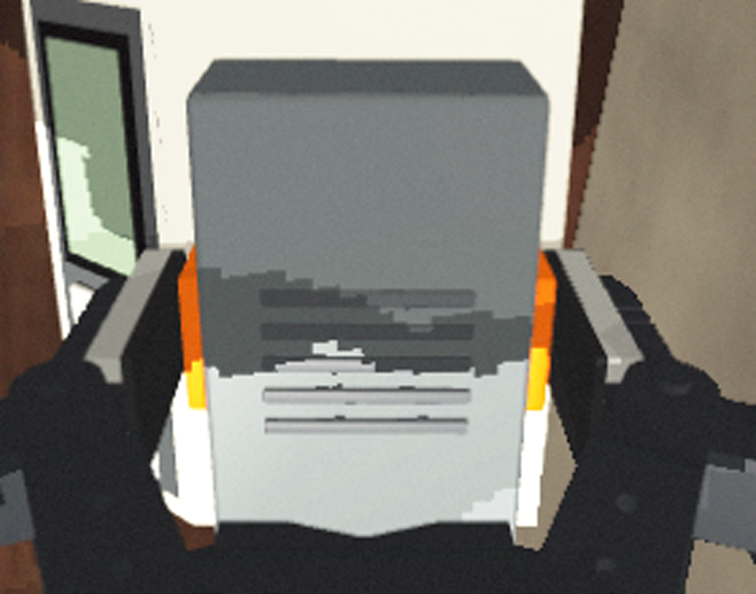

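The view shows the fingers alongside both orange tabs, left (190,330) and right (545,330), nearly centred. Closing gently.

Emit:
{"method": "jog_arm", "body": {
  "series": [
    [[0,0.5,0,0,0,0,63],[0,0,0,0,0,0,62],[0,0,0,0,0,0,61],[0,0,0,0,0,0,60],[0,0,0,0,0,0,59.5],[0,0,0,0,0,0,59],[0,0,0,0,0,0,59],[0,0,0,0,0,0,59],[0,0,0,0,0,0,59],[0,0,0,0,0,0,59]]
  ]
}}

```text
time_s: 8.35
eef_pos: [0.5902, 0.2089, 0.02]
eef_rot: [0.0, 0.758, 0.652, 0.0]
wrist_force: [-1.1, 0.1, 5.0]
opening: 0.696
grasp_force: 5.5
```

Emit:
{"method": "jog_arm", "body": {
  "series": [
    [[0,0,0,0,0,0,58.5],[0,0,0,0,0,0,58],[0,0,0,0,0,0,57.5],[0,0,0,0,0,0,57],[0,0,0,0,0,0,56.5],[0,0,0,0,0,0,56],[0,0,0,0,0,0,56],[0,0,0,0,0,0,56],[0,0,0,0,0,0,56],[0,0,0,0,0,0,56]]
  ]
}}

```text
time_s: 9.35
eef_pos: [0.5905, 0.2089, 0.0205]
eef_rot: [0.0, 0.758, 0.652, 0.0]
wrist_force: [-1.2, -0.7, 7.7]
opening: 0.659
grasp_force: 8.3
```

Emit:
{"method": "jog_arm", "body": {
  "series": [
    [[0,0,0,0,0,0,55.6],[0,0,0,0,0,0,55.2],[0,0,0,0,0,0,54.8],[0,0,0,0,0,0,54.4],[0,0,0,0,0,0,54.4],[0,0,0,0,0,0,54.4],[0,0,0,0,0,0,54.4],[0,0,0,0,0,0,54.4],[0,0,0,0,0,0,54.4],[0,0,0,0,0,0,54.4]]
  ]
}}

```text
time_s: 10.35
eef_pos: [0.5905, 0.2089, 0.0207]
eef_rot: [0.0, 0.758, 0.652, 0.0]
wrist_force: [-2.2, -0.6, 9.3]
opening: 0.641
grasp_force: 10.0
```

Emit:
{"method": "jog_arm", "body": {
  "series": [
    [[0,0,-0.5,0,0,0,54.4],[0,0,0,0,0,0,54.4],[0,0,-0.5,0,0,0,54.4],[0,0,0,0,0,0,54.4],[0,0,-0.5,0,0,0,54.4],[0,0,0,0,0,0,54.4],[0,0,-0.5,0,0,0,54.4],[0,0,0,0,0,0,54.4],[0,0,0,0,0,0,54.4],[0,0,0,0,0,0,54.4]]
  ]
}}

```text
time_s: 11.35
eef_pos: [0.5901, 0.209, 0.0219]
eef_rot: [0.0, 0.758, 0.652, 0.0]
wrist_force: [0.5, -0.3, 4.0]
opening: 0.64
grasp_force: 9.7
```

Emit:
{"method": "jog_arm", "body": {
  "series": [
    [[0,0,-0.5,0,0,0,54.4],[0,0,-0.5,0,0,0,54.4],[0,0,-0.5,0,0,0,54.4],[0,0,-0.5,0,0,0,54.4],[0,0,-0.5,0,0,0,54.4],[0,0,-0.5,0,0,0,54.4],[0,0,-0.5,0,0,0,54.4],[0,0,-0.5,0,0,0,54.4],[0,0,0,0,0,0,54.4],[0,0,0,0,0,0,54.4]]
  ]
}}

```text
time_s: 12.35
eef_pos: [0.59, 0.2089, 0.0258]
eef_rot: [-0.0, 0.758, 0.652, -0.0]
wrist_force: [0.3, 0.2, -0.7]
opening: 0.642
grasp_force: 9.7
```

The pull is only the cover's weight, so it is free. Drawing it straight up.

Emit:
{"method": "jog_arm", "body": {
  "series": [
    [[0,0,-2,0,0,0,54.4],[0,0,-2,0,0,0,54.4],[0,0,-3,0,0,0,54.4],[0,0,-3,0,0,0,54.4],[0,0,-4,0,0,0,54.4],[0,0,-5,0,0,0,54.4],[0,0,-6,0,0,0,54.4],[0,0,-8,0,0,0,54.4],[0,0,-10,0,0,0,54.4],[0,0,-10,0,0,0,54.4]]
  ]
}}

```text
time_s: 13.35
eef_pos: [0.5902, 0.2089, 0.08]
eef_rot: [0.0, 0.758, 0.652, 0.0]
wrist_force: [-0.2, 0.0, -0.7]
opening: 0.639
grasp_force: 9.7
```

Run:
```python
from bench import ctrl
from h import *
o=ctrl.get_obs()
for k in("time_s","eef_pos","opening","wrist_force","grasp_force"): print(k,np.round(o[k],4))
c=ctrl.camera("scene"); np.savez("scene5.npz",**c)
a=c["frame"][60:240,200:410]; cv2.imwrite("pics/s5.png",cv2.resize(a,None,fx=3.3,fy=3.3,interpolation=cv2.INTER_CUBIC))
c=ctrl.camera("top"); np.savez("top5.npz",**c)
X=cloud(c).reshape(-1,3);X=X[np.isfinite(X[:,2])]
for x in np.arange(.53,.39,-.02):
    print("%.2f"%x,*["%4d"%(1000*S.max()) if len(S:=X[(abs(X[:,0]-x)<.01)&(abs(X[:,1]-y)<.01)][:,2]) else "   ." for y in np.arange(.33,.01,-.02)])
```

```text
time_s 13.35
eef_pos [0.5902 0.2089 0.08  ]
opening 0.6394
wrist_force [-0.173   0.047  -0.6872]
grasp_force 9.7186
0.53  278    .    .    .  503  215  216   24   46  508  506    4    4    3    5    5
0.51  277    .    .    .  511  508    .   -1   32  517  517    4    4    4    3    3
0.49    .    .    .    .  519  518    .    .  523  526  525    6    4    5    5    3
0.47    .    .    .    .  528  528  533  536  535  529  530    5    4    4    7    4
0.45    .    .    .    .  530  539  549  551  551  543  530    2    4    4    4    6
0.43    .    .    .    .  528  546  563  565  567  563  546    3    5    4    4    7
0.41    .    .    .    .  518  563  576  583  583  580  571    3    4    6    3    5
0.39    .    .    .    .    .  578  590  598  600  600  594    4    4    8   20   21
```

View pics/s5.png

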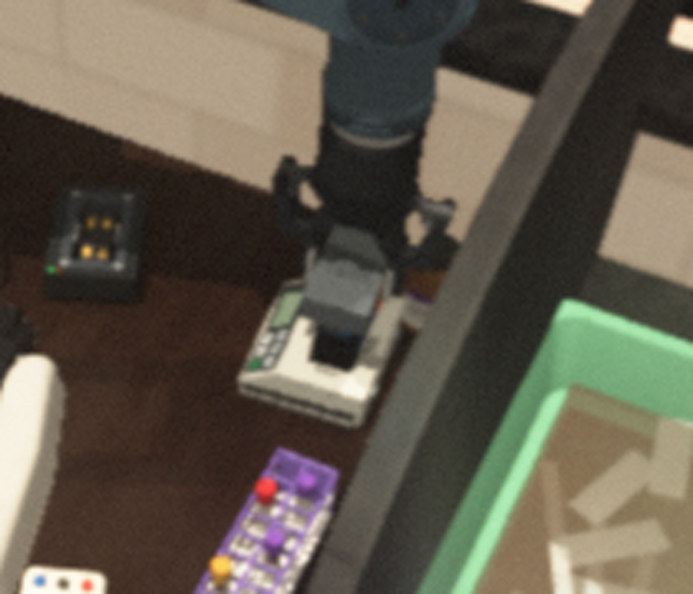

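The scene view shows the cover held at (345,285) and the black pack standing in the meter at (335,345). I'll stand the cover on the clear desk between meter and cradle.

Emit:
{"method": "jog_arm", "body": {
  "series": [
    [[0,0,-30,0,0,0,54.4],[0,0,-30,0,0,0,54.4],[-7.4,-22.2,0,0,0,0,54.4],[-7.4,-22.2,0,0,0,0,54.4],[-7.4,-22.2,0,0,0,0,54.4],[-7.4,-22.2,0,0,0,0,54.4],[-7.4,-22.2,0,0,0,0,54.4],[-7.4,-22,0,0,0,0,54.4],[0,0,30,0,0,0,54.4],[0,0,40,0,0,0,54.4]]
  ]
}}

```text
time_s: 14.45
eef_pos: [0.454, 0.1853, 0.0707]
eef_rot: [0.002, 0.758, 0.652, 0.003]
wrist_force: [0.7, 0.0, -0.8]
opening: 0.641
grasp_force: 9.7
```

Emit:
{"method": "jog_arm", "body": {
  "series": [
    [[0,0,25,0,0,0,54.4],[0,0,20,0,0,0,54.4],[0,0,15,0,0,0,54.4],[0,0,10,0,0,0,54.4],[0,0,6,0,0,0,54.4],[0,0,4,0,0,0,54.4],[0,0,2,0,0,0,54.4],[0,0,0,0,0,0,54.4],[0,0,0,0,0,0,54.4],[0,0,0,0,0,0,54.4]]
  ]
}}

```text
time_s: 15.45
eef_pos: [0.4524, 0.185, -0.0126]
eef_rot: [0.0, 0.758, 0.652, 0.0]
wrist_force: [1.0, -0.4, -1.0]
opening: 0.637
grasp_force: 9.7
```

Emit:
{"method": "jog_arm", "body": {
  "series": [
    [[0,0,1,0,0,0,54.4],[0,0,0.5,0,0,0,54.4],[0,0,0.5,0,0,0,54.4],[0,0,0.5,0,0,0,54.4],[0,0,0,0,0,0,54.4],[0,0,0,0,0,0,54.4],[0,0,0,0,0,0,54.4],[0,0,0,0,0,0,54.4],[0,0,0,0,0,0,54.4],[0,0,0,0,0,0,54.4]]
  ]
}}

```text
time_s: 16.45
eef_pos: [0.4521, 0.1849, -0.0153]
eef_rot: [0.0, 0.758, 0.652, 0.0]
wrist_force: [-2.3, 0.1, 5.2]
opening: 0.646
grasp_force: 9.5
```

The cover has touched down. Opening slowly.

Emit:
{"method": "jog_arm", "body": {
  "series": [
    [[0,0,-0.4,0,0,0,55.5],[0,0,0,0,0,0,57],[0,0,0,0,0,0,58.5],[0,0,0,0,0,0,60],[0,0,0,0,0,0,62],[0,0,0,0,0,0,64],[0,0,0,0,0,0,66],[0,0,0,0,0,0,68],[0,0,0,0,0,0,68],[0,0,0,0,0,0,68]]
  ]
}}

```text
time_s: 17.45
eef_pos: [0.452, 0.1849, -0.0152]
eef_rot: [0.0, 0.758, 0.652, 0.0]
wrist_force: [0.3, 0.7, 0.3]
opening: 0.798
grasp_force: 0.0
```

Emit:
{"method": "jog_arm", "body": {
  "series": [
    [[0,0,-3,0,0,0,68],[0,0,-5,0,0,0,68],[0,0,-10,0,0,0,68],[0,0,-15,0,0,0,68],[0,0,-25,0,0,0,68],[0,0,-35,0,0,0,68],[0,0,-45,0,0,0,68],[0,22,-10,0,0,0,68],[0,22,0,0,0,0,68],[0,22,0,0,0,0,68]]
  ]
}}

```text
time_s: 18.45
eef_pos: [0.5187, 0.1751, 0.135]
eef_rot: [0.001, 0.758, 0.652, 0.001]
wrist_force: [0.4, -0.1, -0.8]
opening: 0.794
grasp_force: 0.0
```

Emit:
{"method": "jog_arm", "body": {
  "series": [
    [[11,22,0,0,0,0,68],[11,22,0,0,0,0,68],[11,22,0,0,0,0,68],[11,0,0,0,0,0,68],[0,0,0,0,0,0,60],[0,0,0,0,0,0,50],[0,0,0,0,0,0,50],[0,0,0,0,0,0,50],[0,0,0,0,0,0,50],[0,0,0,0,0,0,50]]
  ]
}}

```text
time_s: 19.45
eef_pos: [0.5889, 0.2085, 0.1329]
eef_rot: [0.0, 0.758, 0.652, 0.0]
wrist_force: [-0.2, -0.2, 0.2]
opening: 0.588
grasp_force: 0.0
```

Run:
```python
from bench import ctrl
from h import *
o=ctrl.get_obs()
for k in("time_s","eef_pos","opening","wrist_force"): print(k,np.round(o[k],4))
c=ctrl.camera("wrist"); np.savez("w6.npz",**c)
P=cloud(c);T=(P-o["eef_pos"])@rot(o["eef_rot"])*1000;ok=np.isfinite(T[...,2])
f=ok&(abs(T[...,0])<12)&(abs(T[...,1])<40)&(T[...,2]<-20)&(T[...,2]>-70)
a=T[f];print("fing",[np.percentile(abs(a[a[:,1]*s>0][:,1]),[2,10,50]).round(1) for s in(-1,1)],[np.percentile(a[a[:,1]*s>0][:,2],99) for s in(-1,1)])
m=ok&(P[...,2]>.062)&(P[...,2]<.08)&(abs(T[...,0])<45)&(abs(T[...,1])<27)
print("pack",m.sum(),np.percentile(T[m],[1,50,99],axis=0).round(1).tolist(),rect(P[m]),np.median(P[m][:,2]))
s=ctrl.camera("scene");
X=cloud(s);t=X.reshape(-1,3);t=t[np.isfinite(t[:,2])];m=(abs(t[:,0]-.452)<.06)&(abs(t[:,1]-.185)<.07)&(t[:,2]>.028)
print("cover",rect(t[m]),np.percentile(t[m][:,2],[50,99]))
cv2.imwrite("pics/w6.png",np.hstack([cv2.resize(c["frame"],(400,300)),cv2.resize(s["frame"][80:260,200:410],(400,343))[:300]]))
```

```text
time_s 19.45
eef_pos [0.5889 0.2085 0.1329]
opening 0.5881
wrist_force [-0.1543 -0.1857  0.1818]
fing [array([25.8, 25.9, 27.3]), array([23.7, 23.9, 25.4])] [np.float64(-28.87155303390018), np.float64(-28.805253923034414)]
pack 3835 [[-33.3, -17.4, 60.5], [3.8, 0.3, 62.1], [35.1, 17.8, 68.3]] (array([589.1, 209.1]), array([69.6, 36.4]), 81.04, 3835) 0.07080073980541371
cover (array([452. , 187.8]), array([120. , 133.3]), 0.0, 2240) [0.50020443 0.53838012]
```

View pics/w6.png

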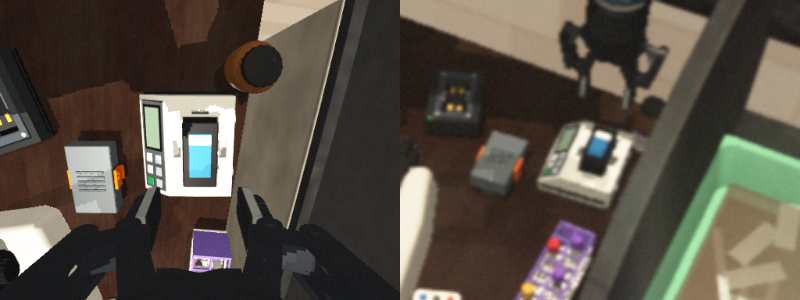

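The cover stands upright on the desk (at (95,175) in the left half). The pack, with its blue label, is in the bay at (200,155). Descending around the pack.

Emit:
{"method": "jog_arm", "body": {
  "series": [
    [[0.7,1.4,10,0,0,0,50],[0,0,20,0,0,0,50],[0,0,20,0,0,0,50],[0,0,20,0,0,0,50],[0,0,14,0,0,0,50],[0,0,8,0,0,0,46],[0,0,4,0,0,0,42],[0,0,0,0,0,0,42],[0,0,0,0,0,0,42],[0,0,0,0,0,0,42]]
  ]
}}

```text
time_s: 20.55
eef_pos: [0.5913, 0.2093, 0.0378]
eef_rot: [0.0, 0.758, 0.652, 0.001]
wrist_force: [0.1, -0.2, 0.6]
opening: 0.494
grasp_force: 0.0
```

Run:
```python
from bench import ctrl
from h import *
o=ctrl.get_obs()
for k in("time_s","eef_pos","opening","wrist_force"): print(k,np.round(o[k],4))
for n in("wrist","scene"):
    c=ctrl.camera(n);np.savez(n+"7.npz",**c)
    P=cloud(c);T=(P-o["eef_pos"])@rot(o["eef_rot"])*1000;ok=np.isfinite(T[...,2])
    for s in(-1,1):
        f=ok&(abs(T[...,0])<12.5)&(T[...,1]*s<33)&(T[...,1]*s>19.5)&(T[...,2]<2)&(T[...,2]>-70)
        a=T[f];print(n,s,len(a),"y",np.percentile(abs(a[:,1]),[2,10,50]).round(1),"z",np.sort(a[:,2])[-8:].round(1),np.histogram(a[:,2],np.arange(-70,5,4))[0])
    m=ok&(abs(P[...,2]-.071)<.004)&(abs(T[...,0])<45)&(abs(T[...,1])<19.5)
    print("pack",np.percentile(T[m],[1,99],axis=0).round(1).tolist())
```

```text
time_s 20.55
eef_pos [0.5913 0.2093 0.0378]
opening 0.4936
wrist_force [ 0.0692 -0.1767  0.6105]
wrist -1 1959 y [21.7 21.9 23.5] z [-5.4 -5.4 -5.  -5.  -5.  -4.9 -4.9 -3.9] [ 95 373 179 189 180 171 146 148 122 141  46   2   0   0   0 154  13   0]
wrist 1 2207 y [19.8 20.  22.3] z [-4.8 -4.7 -4.2 -4.1 -3.8 -3.6 -3.4 -3.3] [125 364 169 208 197 184 171 162 136 111  48   3   0   0   0 310  19   0]
pack [[-34.0, -19.1, -34.5], [33.7, 15.5, -30.7]]
scene -1 57 y [21.8 22.1 24.7] z [-30.3 -30.2 -29.3 -28.1 -25.   -7.   -6.1  -3.1] [6 4 6 6 5 4 6 3 6 5 2 1 0 0 0 2 1 0]
scene 1 68 y [20.2 21.  27.2] z [-7.4 -6.9 -6.8 -5.8 -5.3 -4.6 -2.7 -2.1] [ 2  4  5  3  8  6  5  6  5  6  0  0  0  0  1 12  5  0]
pack [[-36.3, -19.2, -36.6], [33.5, 14.9, -29.6]]
```

Emit:
{"method": "jog_arm", "body": {
  "series": [
    [[0,-0.8,3,0,0,0,42],[0,0,2,0,0,0,42],[0,0,1.3,0,0,0,41],[0,0,0,0,0,0,39.5],[0,0,0,0,0,0,38.5],[0,0,0,0,0,0,37.5],[0,0,0,0,0,0,36.5],[0,0,0,0,0,0,36],[0,0,0,0,0,0,35.5],[0,0,0,0,0,0,35]]
  ]
}}

```text
time_s: 21.65
eef_pos: [0.59, 0.2093, 0.0308]
eef_rot: [0.0, 0.758, 0.652, 0.0]
wrist_force: [0.3, -0.2, 1.7]
opening: 0.413
grasp_force: 22.7
```

Emit:
{"method": "jog_arm", "body": {
  "series": [
    [[0,0,0,0,0,0,33],[0,0,0,0,0,0,31],[0,0,-1,0,0,0,31],[0,0,-2,0,0,0,31],[0,0,-3,0,0,0,31],[0,0,-4,0,0,0,31],[0,0,-6,0,0,0,31],[0,0,-8,0,0,0,31],[0,0,-10,0,0,0,31],[0,0,-10,0,0,0,31]]
  ]
}}

```text
time_s: 22.65
eef_pos: [0.5898, 0.2094, 0.0756]
eef_rot: [0.0, 0.758, 0.652, 0.0]
wrist_force: [1.2, 0.4, -1.2]
opening: 0.4
grasp_force: 60.2
```

Emit:
{"method": "jog_arm", "body": {
  "series": [
    [[0,0,-22,0,0,0,31],[0,0,-22,0,0,0,31],[8,-40,0,0,0,0,31],[8,-40,0,0,0,0,31],[8,-40,0,0,0,0,31],[8,-40,0,0,0,0,31],[8,-40,0,0,0,0,31],[8,-40,0,0,0,0,31],[0,0,0,0,0,-0.149,31],[0,0,0,0,0,-0.149,31]]
  ]
}}

```text
time_s: 23.65
eef_pos: [0.3586, 0.2933, 0.1195]
eef_rot: [0.0, 0.65, 0.76, 0.001]
wrist_force: [0.4, 0.5, -1.2]
opening: 0.406
grasp_force: 60.6
```

Emit:
{"method": "jog_arm", "body": {
  "series": [
    [[0,0,15,0,0,0,31],[0,0,15,0,0,0,31],[0,0,0,0,0,0,31],[0,0,0,0,0,0,31],[0,0,0,0,0,0,31],[0,0,0,0,0,0,31],[0,0,0,0,0,0,31],[0,0,0,0,0,0,31],[0,0,0,0,0,0,31],[0,0,0,0,0,0,31]]
  ]
}}

```text
time_s: 24.65
eef_pos: [0.3596, 0.2926, 0.0885]
eef_rot: [-0.0, 0.653, 0.757, -0.0]
wrist_force: [0.1, 0.0, -1.1]
opening: 0.406
grasp_force: 60.5
```

Run:
```python
from bench import ctrl
from h import *
o=ctrl.get_obs()
for k in("time_s","eef_pos","eef_rot","opening","wrist_force"): print(k,np.round(o[k],4))
c=ctrl.camera("wrist");np.savez("wrist8.npz",**c)
for n in("scene","top"): s=ctrl.camera(n);np.savez(n+"8.npz",**s)
P=cloud(c);T=(P-o["eef_pos"])@rot(o["eef_rot"])*1000;ok=np.isfinite(T[...,2])
m=ok&(abs(T[...,0])<50)&(abs(T[...,1])<17)&(P[...,2]>.10)&(T[...,2]>-60)
q=T[m];print("pack z hist",np.histogram(q[:,2],np.arange(-60,10,5))[0])
m=ok&(abs(P[...,2]-.034)<.005)&(abs(T[...,0])<80)&(abs(T[...,1])<60)
print("chg",rect(P[m]),rect(T[m]/1000))
a=c["frame"][60:300,60:380]; cv2.imwrite("pics/w8.png",cv2.resize(a,None,fx=2.5,fy=2.5,interpolation=cv2.INTER_CUBIC))
```

```text
time_s 24.65
eef_pos [0.3596 0.2926 0.0885]
eef_rot [-0.      0.6529  0.7574 -0.    ]
opening 0.4057
wrist_force [ 0.0567  0.0421 -1.0932]
pack z hist [  84   80   72 4458 4915  239  211  207  179  116    0    0    0]
chg (array([356.4, 302.8]), array([80.5, 90.7]), 8.11, 5770) (array([10.5, -1.7]), array([90.7, 80.5]), 0.37, 5770)
```

View pics/w8.png

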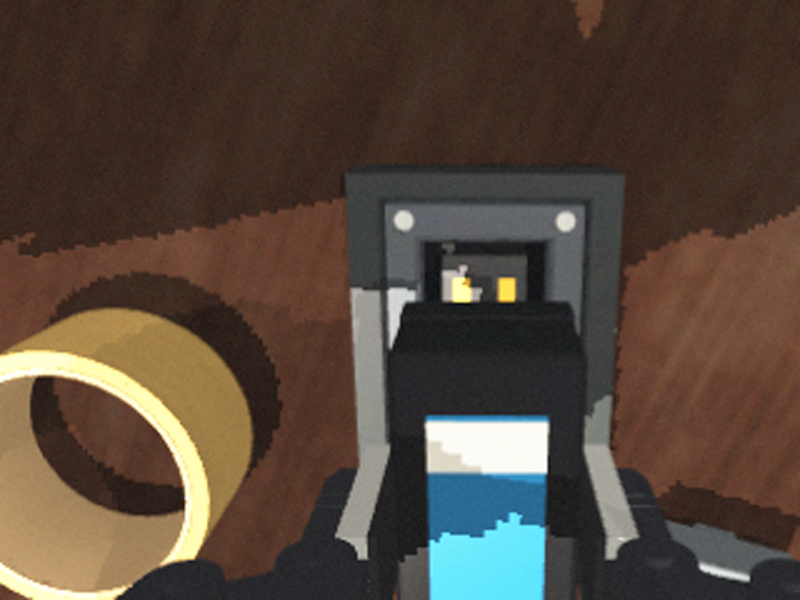

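The view shows the pack (top edge 403–573 px) over the cradle (347–624 px), nearly centred and parallel. I'll make a small correction, then go down.

Emit:
{"method": "jog_arm", "body": {
  "series": [
    [[0,-0.5,5,0,0,0.004,31],[0,0,10,0,0,0,31],[0,0,10,0,0,0,31],[0,0,8,0,0,0,31],[0,0,6,0,0,0,31],[0,0,4,0,0,0,31],[0,0,3,0,0,0,31],[0,0,2,0,0,0,31],[0,0,1,0,0,0,31],[0,0,0,0,0,0,31]]
  ]
}}

```text
time_s: 25.8
eef_pos: [0.3592, 0.2926, 0.0396]
eef_rot: [0.0, 0.654, 0.756, 0.0]
wrist_force: [0.6, 0.2, -1.2]
opening: 0.405
grasp_force: 60.6
```

Run:
```python
from bench import ctrl
from h import *
o=ctrl.get_obs()
for k in("time_s","eef_pos","wrist_force"): print(k,np.round(o[k],4))
c=ctrl.camera("wrist");np.savez("wrist9.npz",**c)
P=cloud(c);T=(P-o["eef_pos"])@rot(o["eef_rot"])*1000;ok=np.isfinite(T[...,2])
m=ok&(abs(T[...,2]+40)<4)&(abs(T[...,0])<45)&(abs(T[...,1])<19)
print("pack",np.percentile(T[m],[.5,99.5],axis=0).round(1).tolist())
m=ok&(abs(P[...,2]-.034)<.006)&(abs(T[...,0])<80)&(abs(T[...,1])<60)
print("chg",rect(P[m]),rect(T[m]/1000),np.histogram(P[m][:,2],np.arange(.028,.041,.001)))
for x in(38,42,46,50,53): 
    b=T[m&(abs(T[...,0]-x)<1)]; print(x,np.percentile(b[:,1],[.5,99.5]).round(1))
a=c["frame"][20:280,60:380]; cv2.imwrite("pics/w9.png",cv2.resize(a,None,fx=2.3,fy=2.3,interpolation=cv2.INTER_CUBIC))
```

```text
time_s 25.8
eef_pos [0.3592 0.2926 0.0396]
wrist_force [ 0.6352  0.2407 -1.1936]
pack [[-34.2, -18.4, -42.5], [34.4, 17.0, -37.0]]
chg (array([357.9, 292.5]), array([ 80.5, 112.5]), 8.25, 8962) (array([ 0.1, -1.3]), array([ 80.5, 112.5]), 90.0, 8962) (array([ 105,  115,  106,  119, 1109, 4569, 2627,  209,    3,    0,    0,
          0]), array([0.028, 0.029, 0.03 , 0.031, 0.032, 0.033, 0.034, 0.035, 0.036,
       0.037, 0.038, 0.039, 0.04 ]))
38 [-40.9  38.3]
42 [-40.9  38.3]
46 [-40.9  38.4]
50 [-40.8  38.4]
53 [-41.1  37.7]
```

Emit:
{"method": "jog_arm", "body": {
  "series": [
    [[0,-0.4,1,0,0,0,31],[0,0,1,0,0,0,31],[0,0,1,0,0,0,31],[0,0,1,0,0,0,31],[0,0,1,0,0,0,31],[0,0,1,0,0,0,31],[0,0,1,0,0,0,31],[0,0,1,0,0,0,31],[0,0,0,0,0,0,31],[0,0,0,0,0,0,31]]
  ]
}}

```text
time_s: 26.85
eef_pos: [0.3587, 0.2925, 0.0315]
eef_rot: [-0.0, 0.654, 0.756, -0.0]
wrist_force: [-0.0, -0.3, -1.6]
opening: 0.404
grasp_force: 60.6
```

Emit:
{"method": "jog_arm", "body": {
  "series": [
    [[0,0,0.5,0,0,0,31],[0,0,0.5,0,0,0,31],[0,0,0.5,0,0,0,31],[0,0,0.5,0,0,0,31],[0,0,0.5,0,0,0,31],[0,0,0,0,0,0,31],[0,0,0,0,0,0,31],[0,0,0,0,0,0,31],[0,0,0,0,0,0,31],[0,0,0,0,0,0,31]]
  ]
}}

```text
time_s: 27.85
eef_pos: [0.3588, 0.2925, 0.0292]
eef_rot: [0.0, 0.654, 0.756, 0.0]
wrist_force: [-1.8, -0.2, 4.8]
opening: 0.404
grasp_force: 61.2
```

Emit:
{"method": "jog_arm", "body": {
  "series": [
    [[0,-0.4,0,0,0,0,31],[0,0,0,0,0,0,31],[0,0,0.5,0,0,0,31],[0,0,0,0,0,0,31],[0,0,0.5,0,0,0,31],[0,0,0,0,0,0,31],[0,0,0,0,0,0,31],[0,0,0,0,0,0,31],[0,0,0,0,0,0,31],[0,0,0,0,0,0,31]]
  ]
}}

```text
time_s: 28.85
eef_pos: [0.3591, 0.2927, 0.0287]
eef_rot: [0.0, 0.654, 0.756, 0.001]
wrist_force: [-1.2, -1.2, 7.9]
opening: 0.406
grasp_force: 61.8
```

Emit:
{"method": "jog_arm", "body": {
  "series": [
    [[0,0,0.5,0,0,0,31],[0,0,0,0,0,0,31],[0,0,0.5,0,0,0,31],[0,0,0,0,0,0,31],[0,0,0,0,0,0,31],[0,0,0,0,0,0,31],[0,0,0,0,0,0,31],[0,0,0,0,0,0,31],[0,0,0,0,0,0,31],[0,0,0,0,0,0,31]]
  ]
}}

```text
time_s: 29.85
eef_pos: [0.359, 0.2928, 0.0276]
eef_rot: [0.0, 0.654, 0.756, 0.001]
wrist_force: [-0.7, -1.2, 7.7]
opening: 0.405
grasp_force: 61.7
```

Emit:
{"method": "jog_arm", "body": {
  "series": [
    [[0,0,0.5,0,0,0,31],[0,0,0.5,0,0,0,31],[0,0,0.5,0,0,0,31],[0,0,0.5,0,0,0,31],[0,0,0.5,0,0,0,31],[0,0,0.5,0,0,0,31],[0,0,0,0,0,0,31],[0,0,0,0,0,0,31],[0,0,0,0,0,0,31],[0,0,0,0,0,0,31]]
  ]
}}

```text
time_s: 30.85
eef_pos: [0.3581, 0.2924, 0.0237]
eef_rot: [-0.0, 0.654, 0.756, -0.0]
wrist_force: [1.7, 2.4, -4.5]
opening: 0.404
grasp_force: 60.3
```

Emit:
{"method": "jog_arm", "body": {
  "series": [
    [[0,0,0.5,0,0,0,31],[0,0,0,0,0,0,31],[0,0,0.5,0,0,0,31],[0,0,0,0,0,0,31],[0,0,0.5,0,0,0,31],[0,0,0,0,0,0,31],[0,0,0,0,0,0,31],[0,0,0,0,0,0,31],[0,0,0,0,0,0,31],[0,0,0,0,0,0,31]]
  ]
}}

```text
time_s: 31.85
eef_pos: [0.3583, 0.2924, 0.0225]
eef_rot: [0.0, 0.654, 0.756, -0.0]
wrist_force: [0.9, 1.7, -1.3]
opening: 0.404
grasp_force: 60.8
```

Run:
```python
from bench import ctrl
from h import *
o=ctrl.get_obs()
for k in("time_s","eef_pos","wrist_force","torque"): print(k,np.round(o[k],4))
c=ctrl.camera("wrist");np.savez("wrist10.npz",**c)
P=cloud(c);T=(P-o["eef_pos"])@rot(o["eef_rot"])*1000;ok=np.isfinite(T[...,2])
m=ok&(abs(T[...,2]+40)<6)&(abs(T[...,0])<45)&(abs(T[...,1])<19)
print("pack",np.percentile(T[m],[.5,99.5],axis=0).round(1).tolist(),np.median(P[m][:,2]),np.median(T[m][:,2]), [np.median(P[m&(abs(T[...,0]-x)<4)][:,2]).round(4) for x in(-28,-20,0,20,28)])
m=ok&(abs(P[...,2]-.034)<.006)&(abs(T[...,0])<80)&(abs(T[...,1])<60)
print("chg",rect(T[m]/1000))
```

```text
time_s 31.85
eef_pos [0.3583 0.2924 0.0225]
wrist_force [ 0.8917  1.7385 -1.3421]
torque [ 0.0862 -0.1856 -0.0258]
pack [[-34.1, -18.5, -44.7], [34.5, 17.2, -34.7]] 0.06241506944879344 -39.94047767690979 [np.float64(0.0622), np.float64(0.0626), np.float64(0.0625), np.float64(0.0625), np.float64(0.0622)]
chg (array([ 0.2, -0.2]), array([ 80.9, 112.6]), 89.95, 11208)
```

Emit:
{"method": "jog_arm", "body": {
  "series": [
    [[0,0.2,0.5,0,0,0,31],[0,0,0.5,0,0,0,31],[0,0,0.5,0,0,0,31],[0,0,0.5,0,0,0,31],[0,0,0,0,0,0,31],[0,0,0,0,0,0,31],[0,0,0,0,0,0,31],[0,0,0,0,0,0,31],[0,0,0,0,0,0,31],[0,0,0,0,0,0,31]]
  ]
}}

```text
time_s: 32.9
eef_pos: [0.3585, 0.2924, 0.0204]
eef_rot: [-0.0, 0.654, 0.756, -0.0]
wrist_force: [1.0, -0.8, 0.1]
opening: 0.407
grasp_force: 61.0
```

Emit:
{"method": "jog_arm", "body": {
  "series": [
    [[0,0,0.5,0,0,0,31],[0,0,0.5,0,0,0,31],[0,0,0.5,0,0,0,31],[0,0,0.5,0,0,0,31],[0,0,0,0,0,0,31],[0,0,0,0,0,0,31],[0,0,0,0,0,0,31],[0,0,0,0,0,0,31],[0,0,0,0,0,0,31],[0,0,0,0,0,0,31]]
  ]
}}

```text
time_s: 33.9
eef_pos: [0.3583, 0.2923, 0.0182]
eef_rot: [-0.0, 0.654, 0.756, -0.0]
wrist_force: [2.4, 1.5, -10.0]
opening: 0.404
grasp_force: 60.7
```

The rollers are drawing the pack down, so it is snapping in. Easing down further.

Emit:
{"method": "jog_arm", "body": {
  "series": [
    [[0,0,0.5,0,0,0,31],[0,0,0,0,0,0,31],[0,0,0.5,0,0,0,31],[0,0,0,0,0,0,31],[0,0,0,0,0,0,31],[0,0,0,0,0,0,31],[0,0,0,0,0,0,31],[0,0,0,0,0,0,31],[0,0,0,0,0,0,31],[0,0,0,0,0,0,31]]
  ]
}}

```text
time_s: 34.9
eef_pos: [0.3584, 0.2924, 0.0175]
eef_rot: [-0.0, 0.654, 0.756, -0.0]
wrist_force: [0.1, -0.9, -2.1]
opening: 0.407
grasp_force: 61.5
```

Emit:
{"method": "jog_arm", "body": {
  "series": [
    [[0,0,0.5,0,0,0,31],[0,0,0,0,0,0,31],[0,0,0,0,0,0,31],[0,0,0,0,0,0,31],[0,0,0,0,0,0,31],[0,0,0,0,0,0,31],[0,0,0,0,0,0,31],[0,0,0,0,0,0,31],[0,0,0,0,0,0,31],[0,0,0,0,0,0,31]]
  ]
}}

```text
time_s: 35.9
eef_pos: [0.3585, 0.2924, 0.017]
eef_rot: [-0.0, 0.654, 0.756, -0.0]
wrist_force: [-2.8, -1.3, 5.3]
opening: 0.402
grasp_force: 62.5
```

Emit:
{"method": "jog_arm", "body": {
  "series": [
    [[0,0,0.4,0,0,0,31],[0,0,0,0,0,0,31],[0,0,0,0,0,0,31],[0,0,0,0,0,0,31],[0,0,0,0,0,0,31],[0,0,0,0,0,0,31],[0,0,0,0,0,0,31],[0,0,0,0,0,0,31],[0,0,0,0,0,0,31],[0,0,0,0,0,0,31]]
  ]
}}

```text
time_s: 36.9
eef_pos: [0.3585, 0.2925, 0.0167]
eef_rot: [-0.0, 0.654, 0.756, -0.0]
wrist_force: [-2.5, -1.3, 5.6]
opening: 0.398
grasp_force: 62.5
```

Emit:
{"method": "jog_arm", "body": {
  "series": [
    [[0,0,0.4,0,0,0,31],[0,0,0,0,0,0,31],[0,0,0,0,0,0,31],[0,0,0,0,0,0,31],[0,0,0,0,0,0,31],[0,0,0,0,0,0,31],[0,0,0,0,0,0,31],[0,0,0,0,0,0,31],[0,0,0,0,0,0,31],[0,0,0,0,0,0,31]]
  ]
}}

```text
time_s: 37.9
eef_pos: [0.3585, 0.2924, 0.0163]
eef_rot: [-0.0, 0.654, 0.756, -0.0]
wrist_force: [-2.7, -2.0, 5.4]
opening: 0.407
grasp_force: 62.5
```

Run:
```python
from bench import ctrl
from h import *
o=ctrl.get_obs()
for k in("time_s","eef_pos","wrist_force"): print(k,np.round(o[k],4))
c=ctrl.camera("wrist");np.savez("wrist11.npz",**c)
P=cloud(c);T=(P-o["eef_pos"])@rot(o["eef_rot"])*1000;ok=np.isfinite(T[...,2])
m=ok&(abs(T[...,2]+40)<6)&(abs(T[...,0])<34)&(abs(T[...,1])<17)
print("pack z",np.median(P[m][:,2]),"in tool",np.median(T[m][:,2]),[np.median(P[m&(abs(T[...,0]-x)<4)][:,2]).round(4) for x in(-28,0,28)],[np.median(P[m&(abs(T[...,1]-x)<3)][:,2]).round(4) for x in(-14,0,13)])
B=c["frame"]; cv2.imwrite("pics/w11.png",cv2.resize(B[20:300,60:400],None,fx=2.2,fy=2.2,interpolation=cv2.INTER_CUBIC))
```

```text
time_s 37.9
eef_pos [0.3585 0.2924 0.0163]
wrist_force [-2.6834 -1.9995  5.3628]
pack z 0.05626548802939055 in tool -39.983509147727496 [np.float64(0.0561), np.float64(0.0563), np.float64(0.056)] [np.float64(0.0561), np.float64(0.0564), np.float64(0.056)]
```

Emit:
{"method": "jog_arm", "body": {
  "series": [
    [[0,0,0.3,0,0,0,31],[0,0,0,0,0,0,31],[0,0,0.3,0,0,0,31],[0,0,0,0,0,0,31],[0,0,0,0,0,0,31],[0,0,0,0,0,0,31],[0,0,0,0,0,0,31],[0,0,0,0,0,0,31],[0,0,0,0,0,0,31],[0,0,0,0,0,0,31]]
  ]
}}

```text
time_s: 38.95
eef_pos: [0.3585, 0.2925, 0.0161]
eef_rot: [-0.0, 0.654, 0.756, -0.0]
wrist_force: [-5.0, -2.3, 10.6]
opening: 0.402
grasp_force: 63.2
```

Emit:
{"method": "jog_arm", "body": {
  "series": [
    [[0,0,0.4,0,0,0,31],[0,0,0,0,0,0,31],[0,0,0,0,0,0,31],[0,0,0,0,0,0,31],[0,0,0,0,0,0,31],[0,0,0,0,0,0,31],[0,0,0,0,0,0,31],[0,0,0,0,0,0,31],[0,0,0,0,0,0,31],[0,0,0,0,0,0,31]]
  ]
}}

```text
time_s: 39.95
eef_pos: [0.3585, 0.2925, 0.016]
eef_rot: [-0.0, 0.654, 0.756, -0.0]
wrist_force: [-5.6, -3.0, 13.7]
opening: 0.407
grasp_force: 63.7
```

A steep rise with almost no travel: that is the hard stop. I'll ease off, release and back away.

Emit:
{"method": "jog_arm", "body": {
  "series": [
    [[0,0,-0.5,0,0,0,31],[0,0,-0.5,0,0,0,31],[0,0,0,0,0,0,34],[0,0,0,0,0,0,36],[0,0,0,0,0,0,38],[0,0,0,0,0,0,42],[0,0,0,0,0,0,46],[0,0,0,0,0,0,48],[0,0,0,0,0,0,48],[0,0,0,0,0,0,48]]
  ]
}}

```text
time_s: 40.95
eef_pos: [0.3585, 0.2925, 0.0162]
eef_rot: [-0.0, 0.654, 0.756, 0.0]
wrist_force: [0.3, -0.0, 0.5]
opening: 0.566
grasp_force: 0.0
```

Run:
```python
from bench import ctrl
from h import *
o=ctrl.get_obs()
for k in("time_s","eef_pos","wrist_force","opening"): print(k,np.round(o[k],4))
c=ctrl.camera("wrist");np.savez("wrist12.npz",**c)
P=cloud(c);T=(P-o["eef_pos"])@rot(o["eef_rot"])*1000;ok=np.isfinite(T[...,2])
m=ok&(abs(P[...,2]-.057)<.006)&(abs(T[...,0])<34)&(abs(T[...,1])<17)
print("pack z",np.median(P[m][:,2]),[np.median(P[m&(abs(T[...,0]-x)<4)][:,2]).round(4) for x in(-28,0,28)],[np.median(P[m&(abs(T[...,1]-x)<3)][:,2]).round(4) for x in(-14,0,13)])
```

```text
time_s 40.95
eef_pos [0.3585 0.2925 0.0162]
wrist_force [ 0.3336 -0.025   0.511 ]
opening 0.5656
pack z 0.05737713354525034 [np.float64(0.0572), np.float64(0.0574), np.float64(0.0572)] [np.float64(0.0572), np.float64(0.0575), np.float64(0.0572)]
```

Emit:
{"method": "jog_arm", "body": {
  "series": [
    [[0,0,-3,0,0,0,50],[0,0,-6,0,0,0,50],[0,0,-12,0,0,0,50],[0,0,-20,0,0,0,50],[0,0,-25,0,0,0,50],[0,0,-25,0,0,0,50],[0,0,-20,0,0,0,50],[0,0,-10,0,0,0,50],[0,0,0,0,0,0,50],[0,0,0,0,0,0,50]]
  ]
}}

```text
time_s: 42.0
eef_pos: [0.3582, 0.2923, 0.1369]
eef_rot: [-0.0, 0.654, 0.756, -0.0]
wrist_force: [-0.2, -0.7, -0.8]
opening: 0.591
grasp_force: 0.0
```

Run:
```python
from bench import ctrl
from h import *
o=ctrl.get_obs()
for k in("time_s","eef_pos","wrist_force"): print(k,np.round(o[k],4))
for n in("wrist","scene"):
    c=ctrl.camera(n);P=cloud(c);X=P.reshape(-1,3);X=X[np.isfinite(X[:,2])]
    m=(abs(X[:,2]-.057)<.008)&(np.hypot(X[:,0]-.359,X[:,1]-.2925)<.05);print(n,"pack",rect(X[m]),np.median(X[m][:,2]))
    m=(X[:,2]>.03)&(X[:,2]<.06)&(np.hypot(X[:,0]-.452,X[:,1]-.185)<.055)
    if m.sum()>20: print(n,"cover",rect(X[m]),np.percentile(X[m][:,2],[20,50,80]))
    # lamp by charger
```

```text
time_s 42.0
eef_pos [0.3582 0.2923 0.1369]
wrist_force [-0.1613 -0.7013 -0.7703]
wrist pack (array([357.5, 292.5]), array([36.2, 69.2]), 7.9, 3339) 0.057232049682770125
wrist cover (array([444.3, 188.5]), array([101.1,  48.1]), 61.3, 1081) [0.03380272 0.0345321  0.03512396]
scene pack (array([358.4, 290.5]), array([35.9, 75.3]), 8.21, 240) 0.056976202250426045
scene cover (array([451.3, 184.6]), array([92.2, 61.4]), 78.95, 515) [0.03300047 0.03462101 0.03628596]
```

```bash
python3 -c "
from bench import ctrl
print(ctrl.hand_in())"
```

```text
the job is handed in; nothing more can be done
None
```

The job is handed in at 42 s of the 58 s limit. The cover stands upright on the desk between the meter and the cradle. The pack was pressed to the cradle's hard stop and, once released, sat level about 1 mm above it, which is fully home; I judged the catches by feel and height and could not read them directly.

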